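Line up the wafer spindle's keyway

TASK

Get the spindle with the blue collar ready for the wafer tray: take its hub by the black grip bar and turn it until the keyway in the hub's rim lines up with the slot in the blue collar, then let go and leave it there. The spindle with the white collar is already set for another job, so do not turn that one.

Things in the scene. Friction and masses are not known exactly. Their poses are not given: they have to be found in the camera images.
- blue_spindle: fixed spindle unit to work on: round aluminium foot (160 mm across, 18 high), black core, blue collar (outer diameter 140, inner 100, top 55 mm above the table) with one slot, 18 mm wide, black floor, through its wall towards this body's +x. Origin: on the spindle axis at table height, z up. In the collar turns an aluminium hub, 96 mm across, its top flush with the collar
- blue_hub (a joint): angle (rad) of that hub about the vertical, growing anticlockwise seen from above; at 0 its keyway (one notch in its rim, 18 mm wide, 18 deep, black floor) points at the slot. Starts 0.6 to 1.3 anticlockwise of the slot, so the short way is clockwise. Stops at -0.7 and 1.7. Light even friction, 0.08 N m; it stays where it is left
- blue_grip (a point): middle of the black grip bar on that hub, on the spindle axis, 79 mm above the table; its x axis points along the bar to the keyway and it turns with the hub. The bar is 44 mm long, 12 wide and stands 36 mm high on the hub (55 to 91 mm above the table), its length along the line from axis to keyway; a red dot on top marks its keyway end
- white_keyway (a point): point over the hub's keyway on the other spindle, which has the same shape and size but a white collar and stands at least 0.24 m away: 40 mm from that spindle's axis, 55 mm above the table; its x axis points outwards from the axis. Not to be moved
There are look-alikes about, which are no part of the job. Leave any orange or yellow look-alike of the blue_spindle alone.

How it is judged (in metres and radians):
At the end, for the whole second after the job is handed in: The keyway of the blue-collared spindle's hub points at the collar's slot to within 0.19 rad (11 degrees) either way, the hub is still, and the white-collared spindle's keyway is within 8 mm of where it started (value of joint blue_hub between -0.19 and 0.19 rad and velocity of joint blue_hub between -0.05 and 0.05 rad/s and distance of white_keyway from where it was at the start of the episode below 0.008 m); the robot touches nothing.
It fails at once if the hub of the white-collared spindle is turned (its keyway moves more than 8 mm) (distance of white_keyway from where it was at the start of the episode above 0.008 m).
It also fails if it takes over 35 s, if anything falls off the work surface, if the arm or the gripper's body presses on something with over 40 N, if the wrist force passes 120 N, or if a joint passes its speed limit or range.

ROBOT

A 6-joint arm with a two-finger parallel gripper is mounted at the origin on the work surface. World frame = base frame: x ahead of the robot, y to its left, z up, the work surface at z = 0. Lengths are in mm, angles in rad, forces in N, time in s.
With the tool pointing down it reaches from about 275 to 875 mm from the base axis. Payload 12.5 kg.
Tool frame: the origin (TCP) lies between the finger pads; the fingertips stand 19 mm ahead of it and the grasp point (between the pads) is the TCP (robot.finger_overhang is the distance from the TCP to the fingertips, in mm); z points along the fingers, y is the direction in which the jaws open and shut (so a half turn about z gives the same grasp; the last joint's range is limited). The gripper opens to 85 mm and grips with 20 to 120 N. Pads are 22 mm wide; open, the fingers measure 114 mm over their backs; the gripper's body (76 mm by 85 mm) begins 54 mm behind the grasp point. The pads swing forward as they close: fully open they stand 13 mm farther back than shut.
Start: joints at [1.166, 0.351, 1.652, -0, 1.139, -0.085], TCP at [172.875, 522.11, 211.99] pointing down, gripper open.
Joint ranges: [-2.75, 2.75], [-0.79, 2.1], [0.01, 2.65], [-1.57, 4.71], [0.07, 3.14], [-2.87, 2.87]. Speed limits (rad/s): [2.22, 2.22, 2.79, 3.14, 3.14, 3.14].

INTERFACE

Orientations are given as [roll, pitch, yaw] about the fixed x, y, z axes, in that order (R = Rz(yaw) Ry(pitch) Rx(roll)).
In Python, from rig import robot gives the robot as it stands.
- The arm moves only by the shell command python3 -m creep 'ROWS' [FORCE]. ROWS is JSON, a list of rows, each a list of 3 entries, a list of its own where there are three numbers: the shift along the tool's x, y, z each as a share of 0.12 m, from -1 to 1, then the turn, a rotation vector about the tool's x, y, z each as a share of 180 degrees, from -1 to 1, then the finger opening in mm, from 0 to 85.4. In form: [[[dx, dy, dz], [rx, ry, rz], fingers], ...]. A call has 1 to 20 rows; each row is the pose to reach, as a shift and turn from the pose commanded when the call began, along the tool's axes at that moment, turning the shorter way round; what a row does not reach only later rows make up. A row lasts 1/10 s, in which the tool goes at most 50 mm and 8.59 degrees, less where a joint would pass 70% of its speed; a pose out of reach is approached as far as the arm can. A call with a number of a shift or a turn outside -1 to 1 is refused whole. A call with a gripper value outside its range is refused whole. The fingers move at their own pace and stop on an object; FORCE is the grip in N (left out, the last holds). Time passes only in rows, so rows that repeat a pose let the fingers close. It gives the time, the measured TCP pose, the force and the opening at its end, in the units of the state.
- robot.read_state(): the state, without advancing time (a new reading comes with each control period).
- robot.get_image(name): name is "scene" or "top" or "wrist"; returns (picture, depth): 400x640x3 uint8, blue, green, red; 400x640 float32, mm along the optical axis (not along the pixel's ray), 0 where there is no reading.
- robot.camera_params(name): a dict with "fx", "fy", "cx", "cy" (pixels), "D" ([k1, k2, p1, p2, k3] as OpenCV has them; the pictures are not rectified), "extrinsics" (4x4, takes a point from camera to world coordinates). Camera axes: x right, y down, z forward; pixel columns grow to the right and rows downward; lengths in mm; the calibration is good to about 2 mm. A picture is of the moment at which its call begins: read the wrist's pose just before it. camera_params takes no time and is no camera call; for the wrist camera it gives the pose at the moment of the call.
- robot.sign_off(): hands the job in, once; it reports no verdict.
The state is a dict: "time_s": time; "qpos": joint angles; "qvel": joint speeds; "tau": joint torques, N m; "tool_pos": TCP position; "ee_rot": TCP orientation; "force": force on the tool from outside, world axes, zero at the start; "wrist_torque": the same for the moment, N m; "finger_gap": opening from 0.0 (shut) to 1.0 (fully open).
Only numpy, scipy, OpenCV 4.12 (cv2) and the standard library are available. Lean on these libraries where they do the work, as an engineer would, in place of code of your own. Each camera call takes 0.05 s, during which the arm holds its last target.

## Working session

There is one attempt and no reset: what is moved stays moved. The work goes in short steps, Python scripts to look and compute and a shell command to move; the robot and the scene stay as the last step left them, time stands still between calls to the robot, and variables do not carry over. Pictures are saved under pics/ and viewed, and the job is handed in when it is done.

```bash
mkdir -p pics; ls; python3 - <<'E'
from rig import robot
import cv2,numpy as np
s=robot.read_state();print(s['time_s'],s['tool_pos'],s['ee_rot'],s['finger_gap'])
for n in ['scene','top']:
    im,d=robot.get_image(n);cv2.imwrite(f'pics/{n}0.png',im);np.save(f'pics/{n}0.npy',d)
    p=robot.camera_params(n);print(n,p['fx'],p['cx'],p['cy'],p['D'],np.round(p['extrinsics'],3).tolist())
E
```

```text
pics
0.0 [172.73006354 521.80561519 211.46838558] [-3.14043156e+00 -1.38661803e-04  2.82183328e+00] 1.00295015965147
scene 482.04397449709313 322.3174886214304 201.27537978375216 [-0.03024467  0.          0.          0.          0.        ] [[0.744, 0.379, -0.55, 1202.928], [0.668, -0.397, 0.629, -735.584], [0.02, -0.836, -0.549, 792.846], [0.0, 0.0, 0.0, 1.0]]
top 395.6655494068103 319.911968540987 205.53543236858107 [-0.01902263  0.          0.          0.          0.        ] [[0.116, -0.966, 0.229, 301.807], [-0.993, -0.112, 0.031, 94.506], [-0.005, -0.232, -0.973, 957.673], [0.0, 0.0, 0.0, 1.0]]
```

View pics/scene0.png

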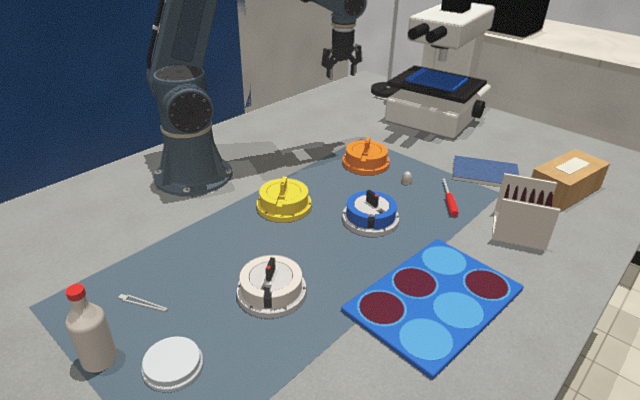

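View pics/top0.png

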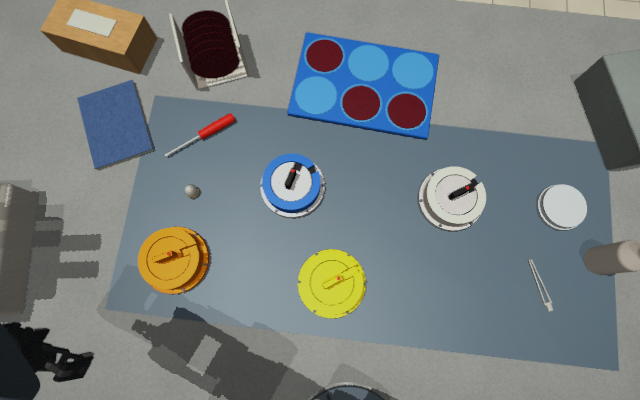

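In the top view the candidates are blue collar (292,183), white collar (453,196, leave alone), orange (172,258) and yellow (332,283, both look-alikes), plus the blue tray (365,85) and blue mat (115,125), which are not spindles. I choose (292,183) and check it in a crop, measuring it too.

```bash
cat > h.py <<'E'
import cv2,numpy as np
def ray(p,uv,z):
    K=np.array([[p['fx'],0,p['cx']],[0,p['fy'],p['cy']],[0,0,1]])
    n=cv2.undistortPoints(np.array(uv,float).reshape(-1,1,2),K,np.array(p['D'])).reshape(-1,2)
    T=np.array(p['extrinsics']);d=np.c_[n,np.ones(len(n))]@T[:3,:3].T;o=T[:3,3]
    return o+d*((z-o[2])/d[:,2])[:,None]
def rectify(im,p,z,c,half=90,s=3):
    # metric top-down resampling of plane z, for viewing/masking: u=(x-cx)*s, v=-(y-cy)*s
    T=np.array(p['extrinsics']);n=int(2*half*s);g=(np.arange(n)/s-half)
    X,Y=np.meshgrid(c[0]+g,c[1]-g);P=np.stack([X,Y,np.full_like(X,z)],-1).reshape(-1,3)
    K=np.array([[p['fx'],0,p['cx']],[0,p['fy'],p['cy']],[0,0,1.]])
    W=np.linalg.inv(T);uv,_=cv2.projectPoints(P,cv2.Rodrigues(W[:3,:3])[0],W[:3,3],K,np.array(p['D']))
    uv=uv.reshape(n,n,2).astype(np.float32)
    return cv2.remap(im,uv[...,0],uv[...,1],cv2.INTER_LINEAR)
E
python3 - <<'E'
from rig import robot
from h import *
im=cv2.imread('pics/top0.png');p=robot.camera_params('top')
hsv=cv2.cvtColor(im,cv2.COLOR_BGR2HSV)
m=cv2.inRange(hsv,(100,150,80),(125,255,255));r=np.zeros_like(m);r[140:230,245:340]=255;m&=r
pts=cv2.findContours(m,cv2.RETR_EXTERNAL,cv2.CHAIN_APPROX_NONE)[0]
c=max(pts,key=cv2.contourArea);h=ray(p,c.reshape(-1,2),55)
print(cv2.boundingRect(c),cv2.minEnclosingCircle(h[:,:2].astype(np.float32)))
for uv,z in [((292,183),55),((297,167),91)]:print(ray(p,[uv],z))
cv2.imwrite('pics/crop.png',cv2.resize(im[140:230,245:340],None,fx=6,fy=6,interpolation=cv2.INTER_CUBIC))
E
```

```text
(262, 154, 58, 57) ((564.809814453125, 199.4624786376953), 71.74230194091797)
[[561.83674318 195.90303453  55.        ]]
[[590.91538013 185.49602419  91.        ]]
```

View pics/crop.png

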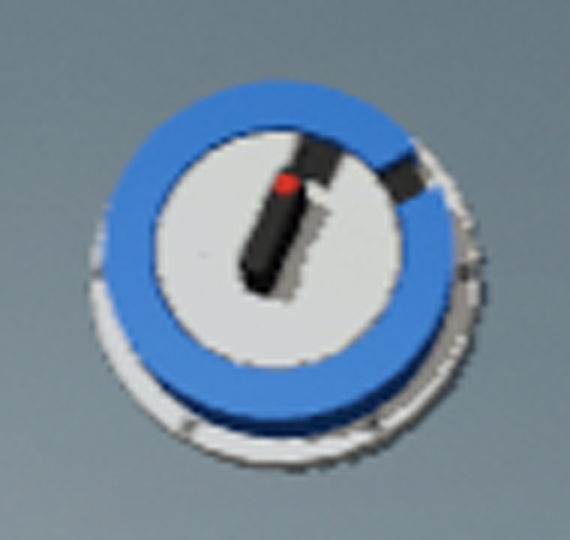

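The crop shows the blue collar. The keyway is at about crop (320,155), the slot at (405,180), and the red dot at (286,183) is on the keyway end of the bar. Next I compute the angles.

```bash
python3 - <<'E'
from rig import robot
from h import *
im=cv2.imread('pics/top0.png');p=robot.camera_params('top')
reg=rectify(im,p,55,(563,197),90,4)
cv2.circle(reg,(360,360),200,(0,255,0),1);cv2.circle(reg,(360,360),280,(0,255,0),1);cv2.drawMarker(reg,(360,360),(0,0,255))
cv2.imwrite('pics/reg.png',reg[:600] if 0 else cv2.resize(reg,(600,600)))
f=lambda x,y:ray(p,[(245+x/6-.4,140+y/6-.4)],0)
g=lambda x,y,z:ray(p,[(245+x/6-.4,140+y/6-.4)],z)[0].round(1)
print('dot',g(286,183,91),'tail top',g(252,268,91),'slot in corners',g(381,172,55),g(400,203,55),'out',g(413,150,55),g(440,185,55),'key',g(303,135,55),g(342,150,55))
m=cv2.inRange(im,(185,185,185),(255,255,255));r=np.zeros_like(m);r[161:202,270:313]=255
c=max(cv2.findContours(m&r,cv2.RETR_EXTERNAL,cv2.CHAIN_APPROX_NONE)[0],key=cv2.contourArea)
print(cv2.minEnclosingCircle(ray(p,c.reshape(-1,2),55)[:,:2].astype(np.float32)))
print(np.degrees(robot.read_state()['ee_rot']))
E
```

```text
dot [582.2 195.4  91. ] tail top [547.1 203.7  91. ] slot in corners [602.8 162.4  55. ] [590.8 153.3  55. ] out [613.5 150.8  55. ] [600.1 138.3  55. ] key [614.7 195.4  55. ] [610.2 179.1  55. ]
((566.6152954101562, 199.7537841796875), 47.81336212158203)
[-1.79938479e+02 -4.55205187e-03  1.61676576e+02]
```

View pics/reg.png

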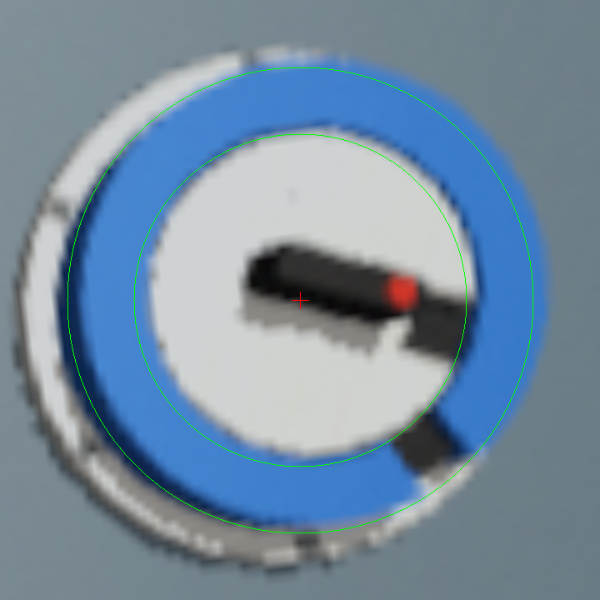

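Hub axis is about (566.6, 200). The bar and keyway point at about −14.5° and the slot at about −54.2°, so the turn is roughly 40° clockwise. I travel there at height.

```bash
python3 -m creep '[[[-0.4,-0.15,0],[0,0,0],60],[[-0.8,-0.3,0],[0,0,0],60],[[-0.99,-0.378,0],[0,0,0],60],[[-0.99,-0.378,0],[0,0,0],60]]' 30
python3 -m creep '[[[-0.4,-0.15,0],[0,0,0],60],[[-0.8,-0.3,0],[0,0,0],60],[[-0.99,-0.378,0],[0,0,0],60],[[-0.99,-0.378,0],[0,0,0],60]]'
python3 -m creep '[[[-0.4,-0.15,0],[0,0,0],60],[[-0.8,-0.3,0],[0,0,0],60],[[-0.99,-0.378,0],[0,0,0],60],[[-0.99,-0.378,0],[0,0,0],60]]'
python3 -m creep '[[[-0.4,-0.15,0],[0,0,0],60],[[-0.8,-0.3,0],[0,0,0],60],[[-0.99,-0.378,0],[0,0,-0.02],60],[[-0.99,-0.378,0],[0,0,-0.02],60],[[-0.99,-0.378,0],[0,0,-0.02],60],[[-0.99,-0.378,0],[0,0,-0.02],60]]'
python3 - <<'E'
from rig import robot
from h import *
s=robot.read_state();print(s['time_s'],s['tool_pos'],np.degrees(s['ee_rot']),s['finger_gap'],s['qpos'])
p=robot.camera_params('wrist');im,d=robot.get_image('wrist');cv2.imwrite('pics/w1.png',im);np.save('pics/w1.npy',d)
np.save('pics/w1p.npy',p,allow_pickle=True)
E
```

```text
time_s: 0.5
tool_pos: [273.4, 439.8, 211.8]
ee_rot: [-3.141, 0.0, 2.819]
force: [0.4, 0.7, 0.6]
finger_gap: 0.705
time_s: 0.9
tool_pos: [371.6, 359.9, 211.7]
ee_rot: [-3.141, 0.0, 2.819]
force: [-0.4, -0.0, 0.2]
finger_gap: 0.701
time_s: 1.3
tool_pos: [469.9, 279.9, 211.6]
ee_rot: [-3.141, 0.0, 2.819]
force: [-0.6, 0.0, 0.3]
finger_gap: 0.705
time_s: 1.9
tool_pos: [565.8, 202.0, 211.9]
ee_rot: [-3.142, -0.001, 2.886]
force: [0.3, -0.1, -0.8]
finger_gap: 0.701
1.9 [565.80817836 201.97572042 211.88873064] [-1.79999068e+02 -3.99925329e-02  1.65331278e+02] 0.7005986799898299 [ 2.65233860e-01  4.43313944e-01  1.51418898e+00  3.59975563e-04
  1.18470316e+00 -1.04968064e+00]
```

View pics/w1.png

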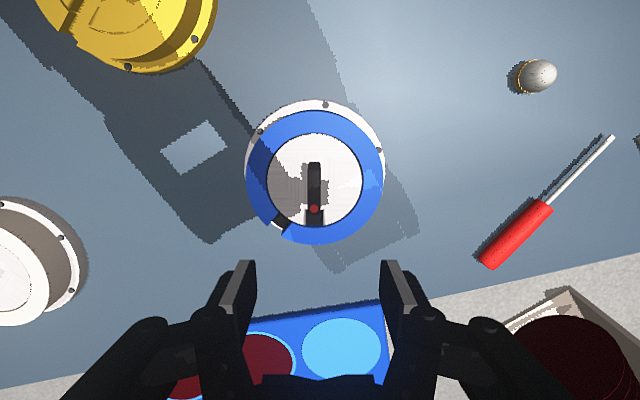

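The wrist view shows the bar from (314,163) to the red dot at (314,209), with the keyway just below it and the slot at about (281,222).

```bash
cat > m.py <<'E'
from h import *
def meas(im,p,name):
    hsv=cv2.cvtColor(im,cv2.COLOR_BGR2HSV)
    red=cv2.inRange(hsv,(0,120,60),(8,255,255))|cv2.inRange(hsv,(172,120,60),(180,255,255))
    b=cv2.inRange(hsv,(100,150,40),(125,255,255))
    r=np.zeros_like(b);r[95:250,238:392]=255
    c=max(cv2.findContours(b&r,cv2.RETR_EXTERNAL,cv2.CHAIN_APPROX_NONE)[0],key=cv2.contourArea)
    C,rad=cv2.minEnclosingCircle(ray(p,cv2.convexHull(c).reshape(-1,2),55)[:,:2].astype(np.float32))
    n,_,st,ce=cv2.connectedComponentsWithStats(red&r);i=1+np.argmax(st[1:,4])
    dot=ray(p,[ce[i]],91)[0];print('collar',C,rad,'dot',dot.round(1),st[i,4])
    reg=rectify(im,p,55,C,80,4);cv2.circle(reg,(320,320),200,(0,255,0),1);cv2.imwrite(name,cv2.resize(reg,(600,600)))
    return C,dot
E
python3 - <<'E'
from m import *
p=np.load('pics/w1p.npy',allow_pickle=True).item()
meas(cv2.imread('pics/w1.png'),p,'pics/r1.png')
print(ray(p,[(314,163),(314,209)],91))
E
```

```text
collar (566.066162109375, 196.7609100341797) 70.34132385253906 dot [581.2 192.7  91. ] 59
[[540.33489287 204.09907328  91.        ]
 [582.11138315 192.97473698  91.        ]]
```

View pics/r1.png

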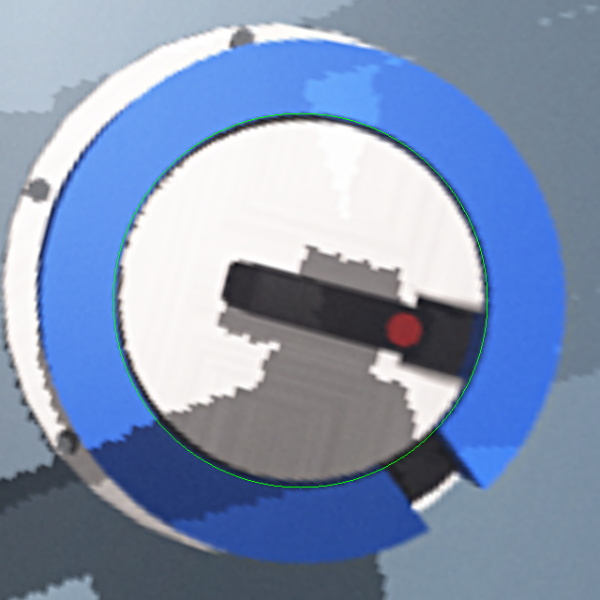

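The axis is at (566, 197), the bar at −14° and the slot at −53.2°. I need −5 mm in y and 132 mm down, then grip.

```bash
python3 -m creep '[[[-0.01,-0.04,0.3],[0,0,-0.004],60],[[-0.01,-0.04,0.6],[0,0,-0.004],60],[[-0.01,-0.04,0.8],[0,0,-0.004],60],[[-0.01,-0.04,1],[0,0,-0.004],60],[[-0.01,-0.04,1],[0,0,-0.004],60]]'
python3 -m creep '[[[0,0,0.05],[0,0,0],60],[[0,0,0.1],[0,0,0],60],[[0,0,0.1],[0,0,0],60],[[0,0,0.1],[0,0,0],60]]'
python3 - <<'E'
from rig import robot
import cv2
im,d=robot.get_image('wrist');cv2.imwrite('pics/w2.png',im)
E
```

```text
time_s: 2.45
tool_pos: [564.5, 196.0, 89.4]
ee_rot: [-3.139, -0.005, 2.898]
force: [0.6, -0.1, -0.9]
finger_gap: 0.701
time_s: 2.85
tool_pos: [567.1, 195.7, 80.6]
ee_rot: [3.141, 0.001, 2.897]
force: [-0.3, -0.1, -0.2]
finger_gap: 0.702
```

View pics/w2.png

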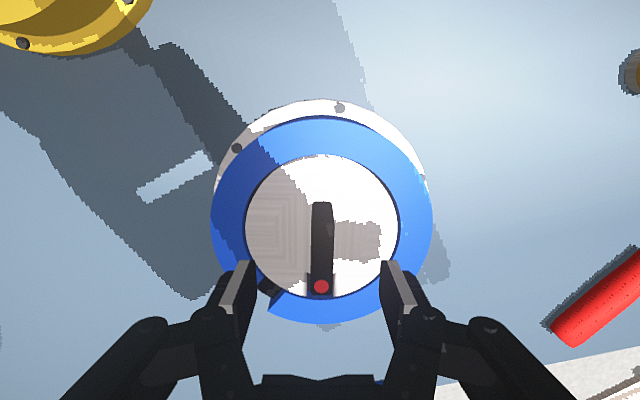

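The bar (322,245) with its red dot (321,286) lies midway between the pads, which are clear of the hub. Closing.

```bash
python3 -m creep '[[[0,0,0],[0,0,0],8],[[0,0,0],[0,0,0],8],[[0,0,0],[0,0,0],8],[[0,0,0],[0,0,0],8],[[0,0,0],[0,0,0],8],[[0,0,0],[0,0,0],8],[[0,0,0],[0,0,0],8],[[0,0,0],[0,0,0],8]]' 30
python3 - <<'E'
from rig import robot
s=robot.read_state();print(s['force'],s['wrist_torque'],s['finger_gap']*85.4)
E
```

```text
time_s: 3.7
tool_pos: [566.9, 195.5, 80.0]
ee_rot: [-3.142, -0.0, 2.897]
force: [-0.4, 0.6, 0.3]
finger_gap: 0.097
[-0.43186841  0.57314942  0.32504623] [-0.02047129 -0.0283073   0.01580948] 8.256573332480752
```

The opening reads 8.3 mm, less than the 12 mm bar and near the commanded 8, so I check before turning.

```bash
python3 - <<'E'
from rig import robot
import cv2,numpy as np
im,d=robot.get_image('wrist');im2,_=robot.get_image('scene')
cv2.imwrite('pics/w3.png',np.vstack([im[180:400,160:480],cv2.resize(im2[130:240,310:470],(320,220))]))
E
```

```text
(no output)
```

View pics/w3.png

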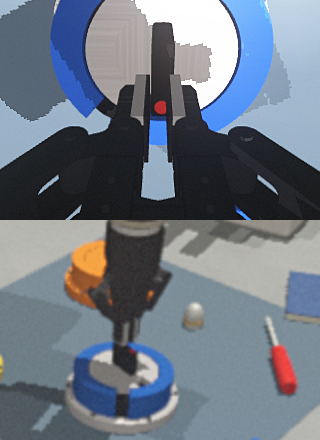

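The pads straddle the bar. I command full closing to see whether they are stopped by it.

```bash
python3 -m creep '[[[0,0,0],[0,0,0],0],[[0,0,0],[0,0,0],0],[[0,0,0],[0,0,0],0],[[0,0,0],[0,0,0],0]]' 40
python3 - <<'E'
from rig import robot
import cv2,numpy as np
s=robot.read_state();print(s['force'],s['wrist_torque'],s['finger_gap']*85.4)
im,d=robot.get_image('wrist')
cv2.imwrite('pics/w4.png',cv2.resize(im[220:380,240:400],None,fx=3,fy=3))
E
```

```text
time_s: 4.2
tool_pos: [566.9, 195.5, 80.0]
ee_rot: [3.142, 0.0, 2.897]
force: [0.2, 0.4, -0.4]
finger_gap: 0.0
[ 0.19020097  0.44283523 -0.37348723] [-0.01401252  0.00543623 -0.02980751] 0.00798060780634542
```

View pics/w4.png

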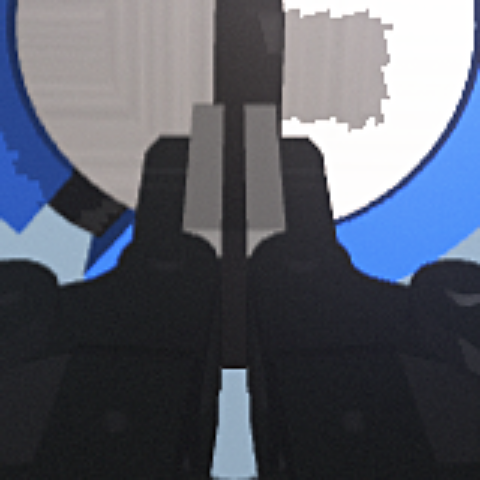

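The fingers shut fully (0 mm) above the bar, so this is not a grasp. I check actual heights with depth.

```bash
python3 - <<'E'
from rig import robot
import cv2,numpy as np
from h import *
s=robot.read_state();p=robot.camera_params('wrist');im,d=robot.get_image('wrist')
T=np.array(p['extrinsics']);print(s['time_s'],s['tool_pos'],T.round(3).tolist())
K=np.array([[p['fx'],0,p['cx']],[0,p['fy'],p['cy']],[0,0,1.]])
for n,(u,v) in dict(bar=(322,235),bar2=(322,250),between=(318,280),btw2=(318,300),padLtip=(310,258),padL=(308,275),padLup=(305,290),padRtip=(328,258),hub=(290,230),collar=(230,230),mat=(250,60)).items():
    x=cv2.undistortPoints(np.array([[[u,v]]],float),K,np.array(p['D']))[0,0];z=d[v,u]
    print(n,z.round(1),(T[:3,:3]@[x[0]*z,x[1]*z,z]+T[:3,3]).round(1))
pt=robot.camera_params('top');it,dt=robot.get_image('top')
d0=np.load('pics/top0.npy');T=np.array(pt['extrinsics']);K=np.array([[pt['fx'],0,pt['cx']],[0,pt['fy'],pt['cy']],[0,0,1.]])
for u,v in [(300,195),(275,180),(310,185),(291,178),(240,220)]:
    x=cv2.undistortPoints(np.array([[[u,v]]],float),K,np.array(pt['D']))[0,0];z=d0[v,u];print((u,v),(T[:3,:3]@[x[0]*z,x[1]*z,z]+T[:3,3]).round(1))
E
```

```text
4.25 [566.89283514 195.54542574  79.99294788] [[0.243, 0.916, 0.319, 484.119], [0.97, -0.229, -0.081, 215.281], [-0.001, 0.329, -0.944, 241.63], [0.0, 0.0, 0.0, 1.0]]
bar 166.1 [552.1 200.4  90. ]
bar2 167.9 [560.  198.5  90.9]
between 133.9 [555.6 197.4 125.4]
btw2 124.0 [557.3 197.  136.5]
padLtip 150.8 [554.3 193.9 107.5]
padL 137.6 [554.6 193.3 121.6]
padLup 126.3 [553.8 192.7 133.4]
padRtip 152.8 [557.3 201.9 105.7]
hub 204.3 [560.  178.2  54.1]
collar 204.5 [550.9 141.4  53.9]
mat 220.6 [453.1 175.2   1.1]
(300, 195) [534.9 173.3  54.5]
(275, 180) [564.4 237.1  55.5]
(310, 185) [561.4 152.7  56.4]
(291, 178) [563.9 196.   88.2]
(240, 220) [301.8  94.5 957.7]
```

The hub (54) and bar top (91) read correctly, but the visible fingertips end near z≈106 although the TCP reads 80 (tips expected at 61). I check this more carefully.

```bash
python3 - <<'E'
from rig import robot
import cv2,numpy as np
print(robot.finger_overhang)
T=lambda p:np.array(p['extrinsics'])
def cloud(n):
    p=robot.camera_params(n);im,d=robot.get_image(n)
    K=np.array([[p['fx'],0,p['cx']],[0,p['fy'],p['cy']],[0,0,1.]])
    v,u=np.nonzero(d>0);x=cv2.undistortPoints(np.stack([u,v],-1).astype(float).reshape(-1,1,2),K,np.array(p['D'])).reshape(-1,2);z=d[v,u]
    return im,u,v,(np.c_[x,np.ones(len(x))]*z[:,None])@T(p)[:3,:3].T+T(p)[:3,3]
for n in ['wrist','scene']:
    im,u,v,P=cloud(n)
    q=np.hypot(P[:,0]-566,P[:,1]-197)<30
    h=np.histogram(P[q,2],np.arange(45,165,5));print(n,dict(zip(h[1],h[0])))
    if n=='scene':
        cv2.imwrite('pics/s5.png',cv2.resize(im[130:240,310:430],None,fx=5,fy=5,interpolation=cv2.INTER_CUBIC))
    else:
        for a in range(250,275,3):
            k=(v==a)&(u>=300)&(u<=336)&((u%6)==0);print(a,[(int(i),int(z)) for i,z in zip(u[k],P[k,2])])
E
```

```text
19.0
wrist {np.int64(45): np.int64(0), np.int64(50): np.int64(3685), np.int64(55): np.int64(1019), np.int64(60): np.int64(62), np.int64(65): np.int64(61), np.int64(70): np.int64(65), np.int64(75): np.int64(64), np.int64(80): np.int64(69), np.int64(85): np.int64(276), np.int64(90): np.int64(539), np.int64(95): np.int64(0), np.int64(100): np.int64(69), np.int64(105): np.int64(260), np.int64(110): np.int64(345), np.int64(115): np.int64(367), np.int64(120): np.int64(391), np.int64(125): np.int64(461), np.int64(130): np.int64(299), np.int64(135): np.int64(674), np.int64(140): np.int64(836), np.int64(145): np.int64(1691), np.int64(150): np.int64(2173), np.int64(155): np.int64(2735)}
250 [(300, 55), (306, 55), (312, 90), (318, 91), (324, 90), (330, 90), (336, 54)]
253 [(300, 55), (306, 55), (312, 90), (318, 91), (324, 89), (330, 90)]
256 [(300, 53), (306, 104), (312, 104), (318, 105), (324, 105), (330, 105), (336, 54)]
259 [(300, 54), (306, 108), (312, 107), (318, 108), (324, 107), (330, 107), (336, 54)]
262 [(300, 54), (306, 111), (312, 110), (318, 110), (324, 111), (330, 110), (336, 54)]

[... 316 characters left out ...]
1), (324, 120), (330, 121), (336, 114)]
scene {np.int64(45): np.int64(2), np.int64(50): np.int64(110), np.int64(55): np.int64(17), np.int64(60): np.int64(28), np.int64(65): np.int64(22), np.int64(70): np.int64(14), np.int64(75): np.int64(22), np.int64(80): np.int64(23), np.int64(85): np.int64(33), np.int64(90): np.int64(5), np.int64(95): np.int64(5), np.int64(100): np.int64(10), np.int64(105): np.int64(13), np.int64(110): np.int64(20), np.int64(115): np.int64(16), np.int64(120): np.int64(16), np.int64(125): np.int64(18), np.int64(130): np.int64(14), np.int64(135): np.int64(11), np.int64(140): np.int64(21), np.int64(145): np.int64(30), np.int64(150): np.int64(26), np.int64(155): np.int64(19)}
```

View pics/s5.png

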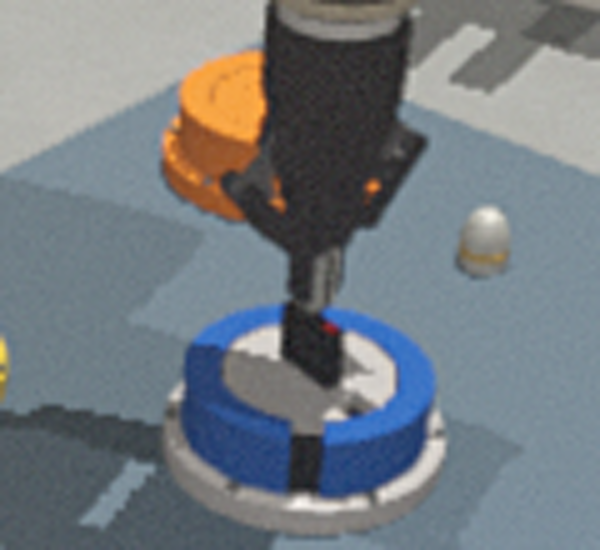

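Two cameras agree that the tips are about 41 mm higher than the pose reading implies, at about z=102 and above the bar. I reopen, descend 38 mm (tips ≈64) and close, watching the force.

```bash
python3 -m creep '[[[0,0,0],[0,0,0],50],[[0,0,0],[0,0,0],50],[[0,0,0],[0,0,0],50],[[0,0,0],[0,0,0],50],[[0,0,0],[0,0,0],50],[[0,0,0],[0,0,0],50]]' 30
python3 -m creep '[[[0,0,0.08],[0,0,0],50],[[0,0,0.16],[0,0,0],50],[[0,0,0.24],[0,0,0],50],[[0,0,0.31],[0,0,0],50],[[0,0,0.31],[0,0,0],50],[[0,0,0.31],[0,0,0],50]]' 30
python3 - <<'E'
from rig import robot
import cv2,numpy as np
im,d=robot.get_image('wrist');cv2.imwrite('pics/w6.png',cv2.resize(im[180:400,200:440],None,fx=2,fy=2))
E
```

```text
time_s: 5.05
tool_pos: [566.9, 195.5, 80.0]
ee_rot: [-3.142, 0.0, 2.897]
force: [-0.0, -0.6, -0.6]
finger_gap: 0.586
time_s: 5.65
tool_pos: [566.9, 195.6, 42.6]
ee_rot: [-3.141, -0.0, 2.897]
force: [0.3, 0.1, 0.1]
finger_gap: 0.587
```

View pics/w6.png

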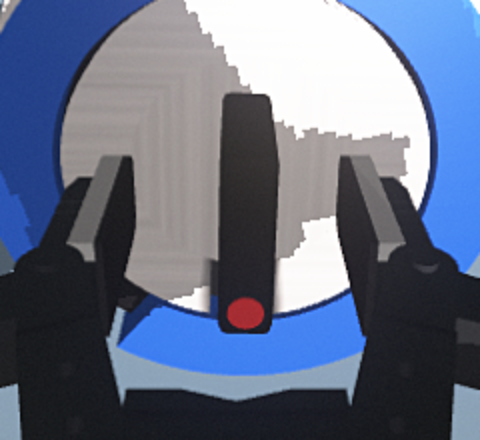

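The bar (dot at crop (245,312)) now stands between the pads at (105,210) and (370,210), with no contact force. Closing.

```bash
python3 -m creep '[[[0,0,0],[0,0,0],0],[[0,0,0],[0,0,0],0],[[0,0,0],[0,0,0],0],[[0,0,0],[0,0,0],0],[[0,0,0],[0,0,0],0],[[0,0,0],[0,0,0],0],[[0,0,0],[0,0,0],0],[[0,0,0],[0,0,0],0]]' 30
python3 - <<'E'
from rig import robot
s=robot.read_state();print(s['force'],s['wrist_torque'],s['finger_gap']*85.4)
E
```

```text
time_s: 6.5
tool_pos: [567.6, 197.6, 43.4]
ee_rot: [3.138, 0.002, 2.897]
force: [2.0, 14.7, -0.4]
finger_gap: 0.135
[ 2.04527203 14.67064    -0.43920327] [ 1.79189526 -0.09885985 -0.03781816] 11.534237967761817
```

Gripped at 11.5 mm. The 14.7 N side force means I am about 2 mm off the axis in y, so I correct that first and then turn 39° clockwise (+ about tool z).

```bash
python3 -m creep '[[[0,0.01,0],[0,0,0],0],[[0,0.02,0],[0,0,0],0],[[0,0.02,0],[0,0,0],0],[[0,0.02,0],[0,0,0],0]]'
python3 -m creep '[[[0,0,0],[0,0,0.02],0],[[0,0,0],[0,0,0.04],0],[[0,0,0],[0,0,0.06],0],[[0,0,0],[0,0,0.08],0],[[0,0,0],[0,0,0.1],0],[[0,0,0],[0,0,0.12],0],[[0,0,0],[0,0,0.14],0],[[0,0,0],[0,0,0.16],0],[[0,0,0],[0,0,0.18],0],[[0,0,0],[0,0,0.2],0],[[0,0,0],[0,0,0.218],0],[[0,0,0],[0,0,0.218],0],[[0,0,0],[0,0,0.218],0],[[0,0,0],[0,0,0.218],0]]'
python3 - <<'E'
from rig import robot
import cv2
s=robot.read_state();print(s['force'],s['wrist_torque'],s['finger_gap']*85.4,s['time_s'])
im,d=robot.get_image('wrist');cv2.imwrite('pics/w7.png',im)
E
```

```text
time_s: 6.9
tool_pos: [567.5, 197.7, 43.4]
ee_rot: [-3.141, 0.0, 2.897]
force: [-2.2, -1.0, 6.6]
finger_gap: 0.133
time_s: 8.3
tool_pos: [567.4, 197.6, 43.4]
ee_rot: [-3.141, 0.0, 2.212]
force: [-1.9, -0.5, 6.8]
finger_gap: 0.127
[-1.93516502 -0.53411452  6.78864247] [-0.39512903  0.58125169 -0.0968332 ] 10.864089565095576 8.3
```

View pics/w7.png

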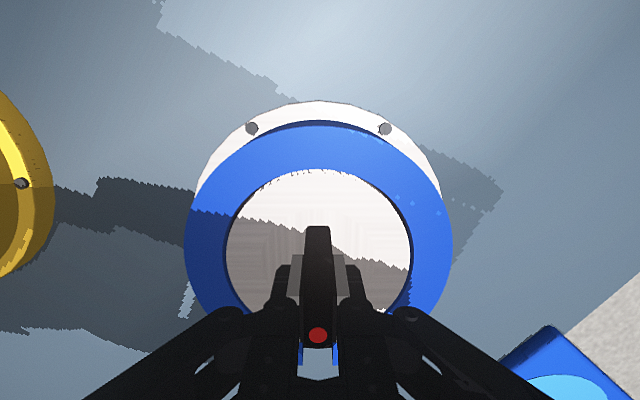

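The hub turned with the tool (bar upright in the image, dot at (318,335), slot hidden behind the gripper). I let go, rise straight up and look.

```bash
python3 -m creep '[[[0,0,0],[0,0,0],20],[[0,0,0],[0,0,0],40],[[0,0,0],[0,0,0],50],[[0,0,0],[0,0,0],50],[[0,0,0],[0,0,0],50],[[0,0,0],[0,0,0],50]]'
python3 -m creep '[[[0,0,-0.1],[0,0,0],50],[[0,0,-0.3],[0,0,0],50],[[0,0,-0.6],[0,0,0],50],[[0,0,-0.98],[0,0,0],50],[[0,0,-0.98],[0,0,0],50],[[0,0,-0.98],[0,0,0],50]]'
python3 -m creep '[[[0.2,0,-0.2],[0,0,0],50],[[0.4,0,-0.4],[0,0,0],50],[[0.4,0,-0.4],[0,0,0],50],[[0.4,0,-0.4],[0,0,0],50]]'
python3 - <<'E'
from rig import robot
from m import *
p=robot.camera_params('wrist');im,d=robot.get_image('wrist');cv2.imwrite('pics/w8.png',im)
reg=rectify(im,p,55,(566,197),80,4)
pt=robot.camera_params('top');it,_=robot.get_image('top')
rt=rectify(it,pt,55,(566,197),80,4)
for r in (reg,rt):cv2.circle(r,(320,320),200,(0,255,0),1)
cv2.imwrite('pics/r8.png',cv2.resize(np.hstack([reg,rt]),(800,400)))
E
```

```text
time_s: 8.95
tool_pos: [567.5, 197.9, 42.8]
ee_rot: [-3.142, 0.0, 2.212]
force: [0.3, -1.0, -0.8]
finger_gap: 0.585
time_s: 9.55
tool_pos: [567.9, 198.0, 162.1]
ee_rot: [3.139, 0.001, 2.212]
force: [-0.6, -0.2, -0.5]
finger_gap: 0.583
time_s: 9.95
tool_pos: [538.4, 236.3, 207.7]
ee_rot: [-3.141, -0.0, 2.213]
force: [-0.1, -0.7, -1.0]
finger_gap: 0.586
```

View pics/w8.png

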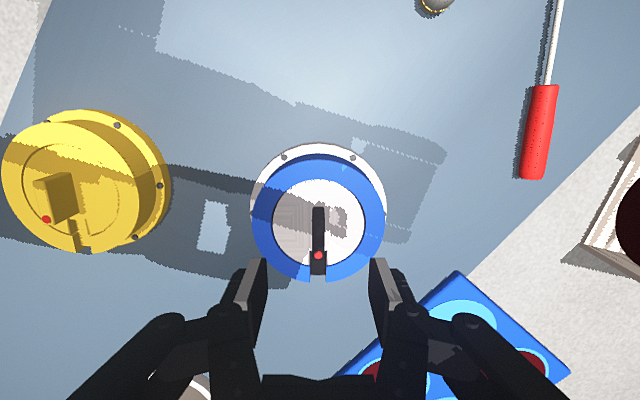

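View pics/r8.png

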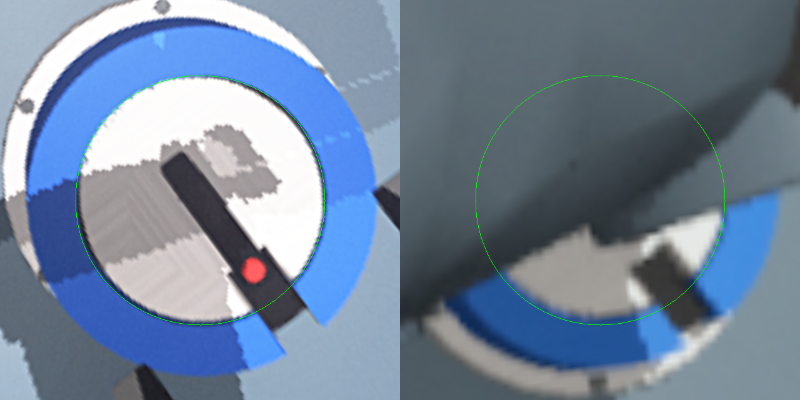

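Both views show the keyway running straight into the slot: bar at about −53.3° and slot at about −53.0°, so well under 11°. The gripper is clear. I compare the white spindle with the first picture and hand in.

```bash
python3 - <<'E'
from rig import robot
import cv2,numpy as np
im,_=robot.get_image('scene');a=cv2.imread('pics/scene0.png')
print('white diff',np.abs(im[250:320,230:312].astype(int)-a[250:320,230:312]).mean())
s=robot.read_state();print(s['time_s'],s['force'])
print(robot.sign_off())
E
```

```text
white diff 3.943205574912892
10.1 [-0.68557379  0.7505227   0.0860894 ]
the job is handed in; nothing more can be done
None
```

I turned the blue-collared hub about 39° clockwise by its grip bar, so its keyway now lines up with the slot in the blue collar. I then let go, backed the gripper clear and handed the job in at 10.1 s.

- **Alignment:** the last wrist picture puts the bar at about −53.3° and the slot at about −53.0°, well inside the 11° allowed. The part of the hub visible in the top view agrees. I did not measure the hub's speed after release.
- **Contact:** the gripper was clear of everything and the force readings were at noise level.
- **White spindle:** the arm never went near it. Its patch in the scene picture differed from the first picture by about 4 grey levels on average, which I put down to noise. I did not measure its keyway separately.
- **A check that disagreed:** at a reported TCP height of 80 mm the fingers closed on nothing. Both cameras showed the fingertips about 41 mm higher than that reading implies. I went by the cameras, reopened, descended 37 mm more and gripped the bar at 11.5 mm opening.
- **Off-centre grip:** closing on the bar gave a 15 N sideways force, which showed I was about 2 mm off the spindle axis. I corrected that before turning.

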